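Press a label holder home in the sample tray of an autosampler

TASK

Take the loose label holder by its finger tab out of its slotted stand and, without turning it back to front (its card faces out towards the robot, as on the holder already fitted next to it), push it down behind the lip of the sample tray's empty label bay, until the sprung bar under it is all the way down. Finish while still holding it pressed fully home against the spring, as the bar would push it up again if you let go (a colleague will then drive the locking screw). Do not ram it, and leave the bottle, the beaker and the screwdriver where they are.

Things in the scene. Friction and masses are not known exactly. Their poses are not given: they have to be found in the camera images.
- holder_center (a point): Centre of the loose white label holder, an upright 60 g plate: lower plate 80 wide (y) x 8 thick (x) x 48 high, with a finger tab 36 wide x 10 thick x 24 high on its middle; 72 high in all. This point is 36 above the foot, 24 below the tab's middle. z up; -x points out of the card face. Starts upright in the stand, foot 10 above the bench. Pinch the tab across its thickness from above.
- holder_card (a point): Middle of the paper card on the holder's front face, 34.5 above its foot and 4.5 ahead (-x) of its mid-plane; axes as holder_center. It starts on the robot's side.
- label_holder: The same loose holder as a whole; origin at the middle of its foot, axes as holder_center.
- holder_stand: Fixed dark steel stand 50 (x) x 104 (y) x 30 high, with a slot along its y, 20 deep, 10 wide, 84 long, in which the holder stands (same x and y axes as the holder at the start). Origin: centre of its underside, on the bench.
- bay_mouth (a point): Middle of the mouth of the empty label bay, level with the top of its lip, 68 above the bench. y runs along the slot, z up, -x points out of the tray's front, towards the robot: a fitted holder has the same axes. The slot is 11 wide (x) and 85 long (y); its top 8 mm flares to about 16 x 90. Home, the holder's foot is 28 below this point, its centre 8 above, its tab's middle 32 above.
- label_bay: The empty bay, fixed; origin on the bench 68 below bay_mouth, same axes. It is one of two side by side (104 apart) along the sample tray's front edge, the edge on the robot's side; the other, left or right of it, has a like holder fitted, fixed. The tray behind is 62 high, with vials to 88 above the bench from 60 behind the slot.
- seat_bar (a joint): Travel in m of the sprung steel bar across the bottom of the empty bay: 0 free (up, its top 20 mm below bay_mouth), 0.008 fully down on its stop (28 mm below). It yields from about 4 N, reaches its stop at about 10 N, and springs back up.
- reagent_bottle: Bystander: capped glass bottle, 68 diameter x 150 high, origin at its underside.
- beaker: Bystander: open glass beaker, 68 diameter x 85 high, origin at its underside.
- screwdriver: Bystander: screwdriver with a dark handle, 170 long, lying on the bench roughly along x, about 30 thick.
There are look-alikes about, which are no part of the job. What is meant by the label_holder is not orange, and is the smaller of those in its own colour.

How it is judged (in metres and radians):
On the way, in this order (a step that is already met when the one before it is completed fails the run):
1. the holder is held in the fingers, lifted out of the stand (contact force between the fingers and label_holder above 0.5 N and z of holder_center in the frame of holder_stand above 0.07 m and contact force between label_holder and holder_stand below 0.05 N), for 0.1 s.
2. its foot is behind the lip of the empty bay, card to the front (x of holder_center in the frame of bay_mouth between -0.004 and 0.004 m and y of holder_center in the frame of bay_mouth between -0.005 and 0.005 m and angle between the y axis of holder_center and the y axis of bay_mouth, either way round below 0.1 rad and angle between holder_center's own z axis and vertical below 0.12 rad and x of holder_card in the frame of bay_mouth below 0 m and z of holder_center in the frame of bay_mouth below 0.024 m), for 0.1 s.
At the end, for the whole second after the job is handed in: The holder stands upright in the empty bay (within 4 mm across, 5 mm along and 0.1 rad in yaw, 0.12 rad in lean), card to the front, and the fingers still hold it pressed down at rest: the sprung bar is down by more than 6 of its 8 mm and bears on the holder with more than 4 N (x of holder_center in the frame of bay_mouth between -0.004 and 0.004 m and y of holder_center in the frame of bay_mouth between -0.005 and 0.005 m and angle between the y axis of holder_center and the y axis of bay_mouth, either way round below 0.1 rad and angle between holder_center's own z axis and vertical below 0.12 rad and x of holder_card in the frame of bay_mouth below 0 m and z of holder_center in the frame of bay_mouth below 0.0105 m and value of joint seat_bar above 0.006 m and contact force between the fingers and label_holder above 1 N and contact force between label_holder and label_bay above 4 N and linear speed of label_holder below 0.02 m/s); the arm keeps its last pose, push and grip.
It fails at once if the holder is rammed into the bay (over 45 N) (contact force between label_holder and label_bay above 45 N).
It fails at once if the reagent bottle is moved by more than 20 mm (distance of reagent_bottle from where it was at the start of the episode above 0.02 m).
It fails at once if the beaker is moved by more than 20 mm (distance of beaker from where it was at the start of the episode above 0.02 m).
It fails at once if the screwdriver is moved by more than 20 mm (distance of screwdriver from where it was at the start of the episode above 0.02 m).
It also fails if it takes over 42 s, if anything falls off the work surface, if the arm or the gripper's body presses on something with over 40 N, if the wrist force passes 120 N, or if a joint passes its speed limit or range.

ROBOT

A 6-joint arm with a two-finger parallel gripper is mounted at the origin on the work surface. World frame = base frame: x ahead of the robot, y to its left, z up, the work surface at z = 0. Lengths are in mm, angles in rad, forces in N, time in s.
With the tool pointing down it reaches from about 350 to 975 mm from the base axis. Payload 7.1 kg.
Tool frame: the origin (TCP) lies midway between the tips of the shut fingers; the grasp point (between the pads) lies 19 mm behind it; z points along the fingers, x is the direction in which the jaws open and shut, and the axes are right-handed (so a half turn about z gives the same grasp; the last joint's range is limited). The gripper opens to 88 mm and grips with 3 to 60 N. Pads are 20 mm wide; open, the fingers measure 115 mm over their backs; the gripper's body (75 mm by 178 mm) begins 61 mm behind the grasp point.
Start: joints at [-1.297, 0.423, 1.63, -0, 1.089, -0.019], TCP at [180.414, -598.377, 222.675] pointing down, gripper open.
Joint ranges: [-3, 3], [-0.9, 2.11], [0.09, 2.58], [-1.31, 4.45], [0.11, 2.69], [-2.54, 2.54]. Speed limits (rad/s): [2.39, 2.39, 3.01, 3.14, 3.14, 3.14].

INTERFACE

Orientations are given as a rotation vector (axis times angle).
In Python, from workcell import telemetry, imaging, ticket gives the robot as it stands.
- The arm moves only by the tool jog_arm, never from a script. Its arguments are lists of equal length, an entry for each row: "travel": the shift along the world's x, y, z in units of 400 mm (1.0 is 400 mm), a list of three; "dr": the turn, a rotation vector about the world's x, y, z in units of 90 degrees (1.0 is 90 degrees), a list of three. In form: {"travel": [[tx, ty, tz], ...], "dr": [[wx, wy, wz], ...]}. A call has exactly 10 rows; each row is the pose to reach, as a shift and turn from the pose measured when the call began; what a row does not reach only later rows make up. A row lasts 1/10 s, in which the tool goes at most 50 mm and 8.59 degrees, less where a joint would pass 70% of its speed; a pose out of reach is approached as far as the arm can. A call with a number of a shift or a turn outside -1 to 1 is refused whole. A call with a gripper value outside its range is refused whole. "hand" is the opening, from -1 (shut) to 1 (fully open), set as the call begins (left out, the last holds). The fingers move at their own pace and stop on an object; the grip force is fixed at half the most. Time passes only in rows, so rows that repeat a pose let the fingers close, or fill a call up. It gives the time, the measured TCP pose, the force and the opening at its end, in the units of the state.
- telemetry.get_obs(): the state, without advancing time (a new reading comes with each control period).
- imaging.get_image(name): name is "scene" or "top"; returns a dict with "pixels" (420x560x3 uint8, red, green, blue), "range_z" (420x560 float32, mm along the optical axis (not along the pixel's ray), 0 where there is no reading), "fx", "fy", "cx", "cy" (pixels), "extrinsics" (4x4, takes a point from world to camera coordinates). Camera axes: x right, y down, z forward; pixel columns grow to the right and rows downward; lengths in mm; the calibration is good to about 2 mm. A picture is of the moment at which its call begins.
- ticket.close_job(): hands the job in, once; it reports no verdict.
The state is a dict: "t": time; "qpos": joint angles; "qvel": joint speeds; "joint_torque": joint torques, N m; "ee_pos": TCP position; "orientation": TCP orientation; "ft_force": force on the tool from outside, world axes, zero at the start; "moment": the same for the moment, N m; "width": finger opening in mm.
Only numpy, scipy, OpenCV 4.12 (cv2) and the standard library are available. Lean on these libraries where they do the work, as an engineer would, in place of code of your own. Each camera call takes 0.05 s, during which the arm holds its last target. There are 200 camera calls.

## Working session

There is one attempt and no reset: what is moved stays moved. The work goes in short steps, Python scripts to look and compute and a tool call to move; the robot and the scene stay as the last step left them, time stands still between calls to the robot, and variables do not carry over. Pictures are saved under pics/ and viewed, about 8 in all and at most 12, crops included, and the job is handed in when it is done.

Besides the shell and the picture viewer there is one more tool, called after "Request:" as name(argument=value, ...) on one line, values as JSON. jog_arm: Moves the arm, as the interface text tells. Its arguments: {"type":"object","properties":{"travel":{"type":"array"},"dr":{"type":"array"},"hand":{"type":"number"}},"required":["travel","dr"]}

```bash
mkdir -p pics; ls
cat > h.py <<'E'
import numpy as np, cv2
from workcell import telemetry, imaging, ticket
def grab(n):
    d=imaging.get_image(n); 
    E=np.array(d["extrinsics"]); z=d["range_z"]; v,u=np.mgrid[:420,:560]
    P=np.stack([(u-d["cx"])/d["fx"]*z,(v-d["cy"])/d["fy"]*z,z,np.ones_like(z)],-1)@np.linalg.inv(E).T
    W=P[...,:3]; W[z==0]=np.nan
    np.savez(f"{n}.npz",W=W,rgb=d["pixels"],E=E,K=[d["fx"],d["fy"],d["cx"],d["cy"]])
    return d["pixels"],W,d
def save(p,n): cv2.imwrite(f"pics/{n}.png",p[...,::-1])
E
python3 - <<'E'
from h import *
for n in("scene","top"):
    p,W,d=grab(n); save(p,n+"0"); E=d["extrinsics"]; print(n,d["fx"],np.linalg.inv(E).round(2).tolist())
print(telemetry.get_obs())
E
```

```text
pics
scene 406.4226619933615 [[-0.48, 0.47, -0.74, 1105.28], [0.88, 0.25, -0.4, 280.6], [-0.0, -0.85, -0.53, 480.97], [0.0, 0.0, 0.0, 1.0]]
top 382.57099635981143 [[-0.02, -1.0, 0.05, 520.1], [-1.0, 0.03, 0.02, -31.65], [-0.02, -0.05, -1.0, 959.47], [0.0, 0.0, 0.0, 1.0]]
{'t': 0.1, 'qpos': array([-1.29696703e+00,  4.23786145e-01,  1.63057052e+00, -1.43822399e-05,
        1.08862952e+00, -1.90196335e-02]), 'qvel': array([-1.53550312e-04, -1.87311839e-03, -3.64013249e-03, -8.55340908e-04,
       -1.32075871e-03, -9.77310102e-05]), 'joint_torque': array([ 1.76496851e-04, -5.45612526e+01, -2.74323767e+01,  6.45030895e-02,
        1.88035879e-02, -4.38706616e-05]), 'ee_pos': array([ 180.30174042, -597.91457635,  221.98279468]), 'orientation': array([-2.52111221e+00,  1.87304677e+00,  1.74370769e-03]), 'ft_force': array([ 0.23007026, -1.0221211 , -0.53886363]), 'moment': array([-0.05697225, -0.01187543, -0.01272184]), 'width': 87.51383283210393}
```

View pics/scene0.png

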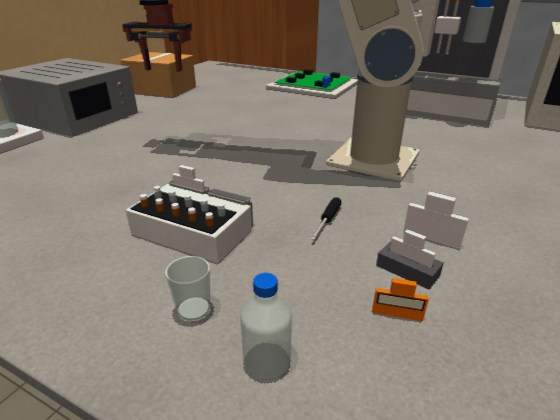

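View pics/top0.png

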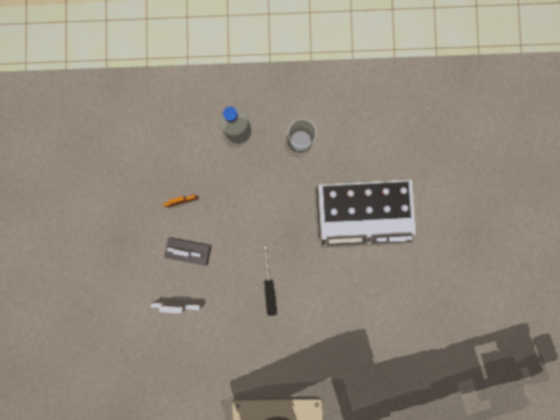

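The top view shows four candidates:
- white plate in the dark stand: top (180,252), scene (412,247)
- larger white plate standing free: top (175,308), scene (436,222)
- orange plate: top (181,200), scene (403,302)
- fitted holder in the tray: top (400,239)

The one in the stand fits the description. The empty bay is at top (345,240). Next I'll measure these and check with a crop.

```bash
cat > m.py <<'E'
from h import *
d=np.load("top.npz"); W=d["W"]; p=d["rgb"]
def rect(name,u0,u1,v0,v1,zlo,zhi,white=None):
    w=W[v0:v1,u0:u1]; c=p[v0:v1,u0:u1].astype(int)
    m=(w[...,2]>zlo)&(w[...,2]<zhi)
    if white is not None: m&=(c.min(-1)>150) if white else (c.max(-1)<110)
    q=w[m]; r=cv2.minAreaRect(q[:,:2].astype(np.float32))
    print(name,len(q),"rect",np.round(r[0],1),np.round(r[1],1),round(r[2],1),"z",np.percentile(q[:,2],[5,50,95]).round(1),"med",np.median(q,0).round(1))
rect("stand",155,220,230,272,20,38)
rect("standall",155,220,230,272,15,95)
rect("plate",155,220,230,272,45,66)
rect("tab",155,220,230,272,70,95)
rect("bigwhite plate",140,210,295,320,30,85)
rect("bigwhite all",140,210,295,320,30,140)
rect("tray",310,425,170,250,50,66)
rect("front",310,425,232,250,30,75)
rect("fitted tab",365,425,228,250,85,120)
rect("fitted",365,425,228,250,72,120)
rect("screw",255,285,240,320,8,50)
rect("bottle",215,255,100,145,80,170)
rect("beaker",280,322,112,160,60,110)
z=W[...,2]
print(np.round(z[228:248:1,326:422:6]).astype(float).tolist().__repr__().replace("], [","\n"))
E
python3 m.py
python3 - <<'E'
from h import *
p=np.load("top.npz")["rgb"]; q=np.load("scene.npz")["rgb"]
r=lambda a,s:cv2.resize(a,s,interpolation=cv2.INTER_CUBIC)
save(np.vstack([np.hstack([r(p[225:325,140:220],(240,300)),r(q[180:330,365:480],(230,300)),r(q[155:255,120:260],(330,300))]),r(p[222:252,312:422],(800,218))]),"crop1")
E
```

```text
stand 736 rect [470.9 211.2] [105.1  50.6] 77.8 z [27.1 31.3 34. ] med [473.1 206.8  31.3]
standall 925 rect [470.9 211.2] [105.1  50.6] 77.8 z [27.2 31.7 82.4] med [472.4 206.1  31.7]
plate 82 rect [471.2 210.6] [78.6  9.6] 77.7 z [47.  58.5 61.7] med [469.5 191.9  58.5]
tab 81 rect [471.3 210.8] [36.2  9.8] 78.4 z [72.5 82.9 85.9] med [471.7 209.4  82.9]
bigwhite plate 325 rect [347.6 229.8] [115.1  14. ] 85.0 z [33.2 65.4 78.4] med [350.7 216.2  65.4]
bigwhite all 517 rect [347.1 229.8] [115.1  14.8] 85.1 z [ 36.5  70.4 105.3] med [350.  224.4  70.4]
tray 3191 rect [ 553.2 -221.7] [146.9 220.1] 1.7 z [60.5 63.9 65.8] med [ 537.7 -218.    63.9]
front 1009 rect [ 491.1 -221.1] [217.6  32.4] 88.7 z [47.5 64.3 71.4] med [ 495.3 -198.    64.3]
fitted tab 154 rect [ 492.6 -274.9] [ 9.7 78.9] 2.5 z [ 87.8 104.6 114.8] med [ 493.  -271.6  104.6]
fitted 180 rect [ 491.9 -268.7] [ 23.7 106.3] 1.9 z [ 72.5  92.2 114.7] med [ 493.1 -269.5   92.2]
screw 446 rect [395.5  14.5] [170.2  25.3] 5.1 z [15.5 23.7 28.2] med [362.8  13.2  23.7]
bottle 700 rect [769.3  81.9] [64. 66.] 27.2 z [ 90.9 110.
[... 1289 characters left out ...]
 49.0, 47.0, 40.0, 47.0, 69.0, 89.0, 90.0, 111.0, 115.0, 111.0, 63.0, -0.0
69.0, 47.0, 49.0, 47.0, 50.0, 49.0, 40.0, 46.0, 57.0, 85.0, 61.0, 64.0, 67.0, 69.0, 69.0, 2.0
71.0, 47.0, 50.0, 33.0, 45.0, 59.0, 61.0, 65.0, nan, 68.0, 70.0, 71.0, 71.0, 70.0, 71.0, -2.0
71.0, 55.0, 65.0, 61.0, 67.0, 65.0, 68.0, 62.0, 72.0, 70.0, 69.0, 69.0, 69.0, -2.0, -2.0, 2.0
63.0, 64.0, 69.0, 69.0, 71.0, 69.0, 69.0, 1.0, 71.0, 2.0, -0.0, 0.0, 2.0, 1.0, -1.0, 1.0
68.0, 69.0, 72.0, 70.0, 69.0, 68.0, -2.0, 0.0, 1.0, 1.0, 2.0, 4.0, 4.0, 2.0, 3.0, 1.0
2.0, 71.0, 68.0, 3.0, -0.0, 0.0, -1.0, 3.0, 5.0, -1.0, 1.0, 3.0, 4.0, 4.0, 1.0, 2.0
-0.0, 2.0, 3.0, 4.0, 3.0, 1.0, -1.0, -0.0, 2.0, 0.0, -1.0, 4.0, 3.0, 2.0, 0.0, 2.0]]
```

View pics/crop1.png

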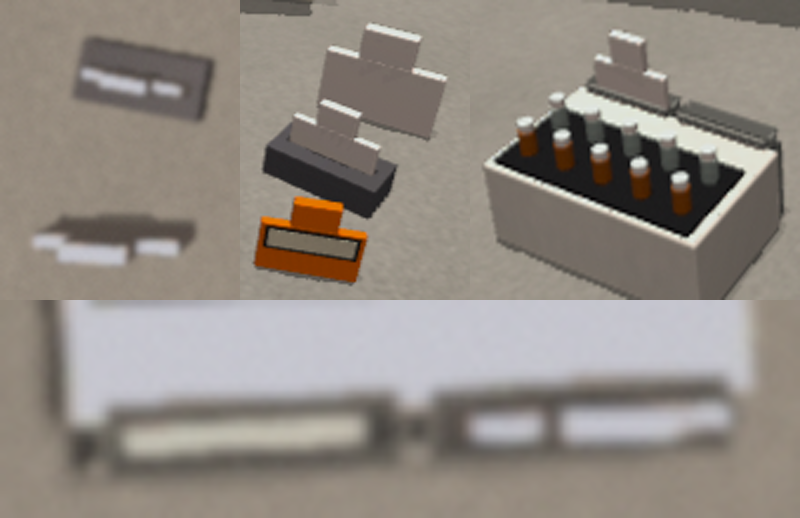

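The crop confirms the choice: the plate in the stand is 80 mm wide and the free-standing one is 115 mm. The empty bay (bottom strip, left, beige bar visible) is next to the fitted holder. I'll start moving across the bench and refine the bay position from the saved image.

Request:
jog_arm(travel=[[0.1,0.12,0.02],[0.2,0.24,0.05],[0.3,0.36,0.08],[0.4,0.48,0.1],[0.5,0.6,0.1],[0.58,0.7,0.1],[0.65,0.8,0.1],[0.7,0.9,0.1],[0.73,1.0,0.1],[0.73,1.0,0.1]], dr=[[0,0,0.07],[0,0,0.14],[0,0,0.21],[0,0,0.28],[0,0,0.35],[0,0,0.42],[0,0,0.49],[0,0,0.56],[0,0,0.62],[0,0,0.68]], hand=1)

```text
t: 1.1
ee_pos: [472.7, -196.3, 261.9]
orientation: [-3.125, 0.323, 0.002]
ft_force: [1.2, 0.0, -0.2]
width: 88.0
```

Run:
```python
from h import *
d=np.load("top.npz"); W=d["W"]; p=d["rgb"].astype(int)
def fit(n,m,off):
    q=W[off[2]:off[3],off[0]:off[1]][m]; q=q[np.isfinite(q[:,0])]
    l=cv2.fitLine(q[:,:2].astype(np.float32),cv2.DIST_HUBER,0,.01,.01).ravel()
    r=cv2.minAreaRect(q[:,:2].astype(np.float32))
    print(n,len(q),"yaw",round(np.degrees(np.arctan(-l[0]/l[1])),2),"mean",q.mean(0).round(1),"rect",np.round(r,1) if 0 else [np.round(r[0],1),np.round(r[1],1),round(r[2],1)])
o=(322,368,232,248); w=W[o[2]:o[3],o[0]:o[1]]; c=p[o[2]:o[3],o[0]:o[1]]
fit("bar",(w[...,2]>42)&(w[...,2]<54)&(c.min(-1)>120),o)
fit("slot",(w[...,2]>30)&(w[...,2]<56),o)
fit("darkhousing",(w[...,2]>57)&(c.max(-1)<115),o)
o=(368,418,230,248); w=W[o[2]:o[3],o[0]:o[1]]; c=p[o[2]:o[3],o[0]:o[1]]
fit("fitted",(w[...,2]>84)&(c.min(-1)>120),o)
fit("fit tab",(w[...,2]>106),o)
w=W[60:320,100:300,2]; print("bench",np.nanmedian(w))
print(telemetry.get_obs()["ee_pos"])
```

```text
bar 135 yaw 2.23 mean [ 489.3 -172.2   49.2] rect [array([ 488.9, -166.7]), array([10.2, 87.5]), 1.4]
slot 166 yaw 2.5 mean [ 489.  -171.3   48.5] rect [array([ 489.2, -166.8]), array([13.6, 95.5]), 4.1]
darkhousing 138 yaw 2.14 mean [ 484.7 -175.3   67. ] rect [array([ 488.1, -170.6]), array([19.6, 98.6]), 1.1]
fitted 137 yaw 2.18 mean [ 492.5 -274.2  101.8] rect [array([ 492.5, -275.1]), array([ 9.6, 78.5]), 2.5]
fit tab 77 yaw 3.3 mean [ 492.5 -274.5  112.7] rect [array([ 492.5, -274.6]), array([ 9.6, 34.4]), 2.5]
bench 1.3552681326823404
[ 472.65054966 -196.27548415  261.85132652]
```

Request:
jog_arm(travel=[[0,0.12,0],[0,0.24,0],[0,0.36,0],[0,0.48,0],[0,0.6,0],[0,0.72,0],[0,0.84,0],[-0.004,0.95,0],[-0.004,1.0,-0.1],[-0.004,1.0,-0.2]], dr=[[0,0,0],[0,0,0],[0,0,0],[0,0,0],[0,0,0],[0,0,0],[0,0,0],[0,0,-0.004],[0,0,-0.004],[0,0,-0.004]])

```text
t: 2.1
ee_pos: [471.8, 206.9, 181.8]
orientation: [-3.122, 0.327, -0.003]
ft_force: [0.9, 0.2, -0.7]
width: 87.9
```

Run:
```python
from h import *
p,W,d=grab("scene"); q,_,_=grab("top")
r=lambda a,s:cv2.resize(a,s,interpolation=cv2.INTER_CUBIC)
save(np.hstack([r(p[120:320,340:500],(400,500)),r(q[180:340,100:260],(400,500))]),"pre")
o=telemetry.get_obs();print(o["ee_pos"],o["orientation"])
```

```text
[467.26767972 203.07479954 177.38559532] [ 3.11974632 -0.32962552 -0.01603654]
```

View pics/pre.png

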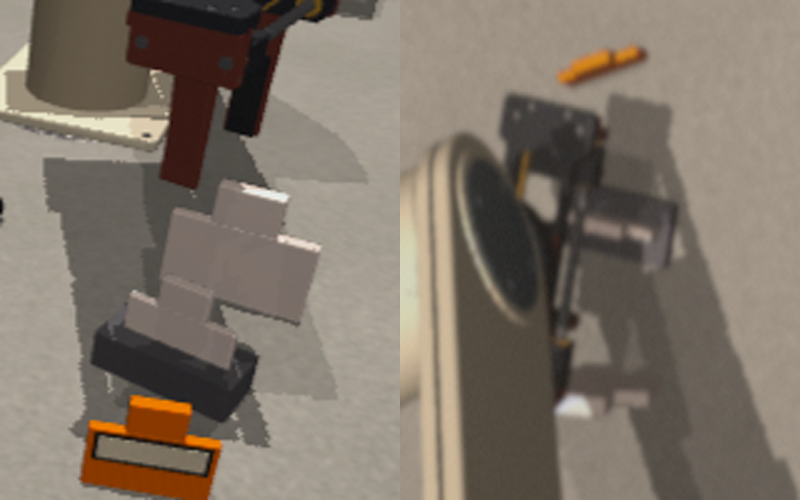

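The gripper is above the stand with the fingers on either side of the tab (scene crop about (180,300), top crop about (615,230)). I'll go lower and let the arm settle.

Request:
jog_arm(travel=[[0.01,0.019,-0.05],[0.01,0.019,-0.1],[0.01,0.019,-0.14],[0.01,0.019,-0.16],[0.01,0.019,-0.16],[0.01,0.019,-0.16],[0.01,0.019,-0.16],[0.01,0.019,-0.16],[0.01,0.019,-0.16],[0.01,0.019,-0.16]], dr=[[0,0,0],[0,0,0],[0,0,0],[0,0,0],[0,0,0],[0,0,0],[0,0,0],[0,0,0],[0,0,0],[0,0,0]])

```text
t: 3.2
ee_pos: [471.4, 210.7, 113.6]
orientation: [3.12, -0.33, -0.016]
ft_force: [-0.1, 0.5, 0.5]
width: 88.0
```

```bash
cat > s.py <<'E'
from workcell import telemetry
from scipy.spatial.transform import Rotation as R
o=telemetry.get_obs(); M=R.from_rotvec(o["orientation"]).as_matrix()
import numpy as np
print(o["t"],o["ee_pos"].round(2),"F",o["ft_force"].round(1),"M",o["moment"].round(2),"w",round(o["width"],1),"xyaw",np.degrees(np.arctan2(M[1,0],M[0,0])).round(2),"z",M[:,2].round(4),"q",o["qpos"].round(2),"qv",abs(o["qvel"]).max().round(4))
E
python3 s.py
```

```text
3.2 [471.37 210.72 113.64] F [-0.1  0.5  0.5] M [-0.02 -0.08 -0.01] w 88.0 xyaw -12.06 z [-0.0103 -0.0032 -0.9999] q [0.4  0.43 1.93 0.   0.79 0.61] qv 0.0032
```

Request:
jog_arm(travel=[[0,0,-0.03],[0,0,-0.06],[0,0,-0.09],[0,0,-0.12],[0,0,-0.14],[0,0,-0.156],[0,0,-0.156],[0,0,-0.156],[0,0,-0.156],[0,0,-0.156]], dr=[[0.002,-0.0065,-0.0015],[0.002,-0.0065,-0.0015],[0.002,-0.0065,-0.0015],[0.002,-0.0065,-0.0015],[0.002,-0.0065,-0.0015],[0.002,-0.0065,-0.0015],[0.002,-0.0065,-0.0015],[0.002,-0.0065,-0.0015],[0.002,-0.0065,-0.0015],[0.002,-0.0065,-0.0015]])

```text
t: 4.2
ee_pos: [471.7, 210.9, 51.7]
orientation: [-3.123, 0.334, -0.001]
ft_force: [0.2, -0.4, -0.3]
width: 87.7
```

Request:
jog_arm(travel=[[0,0,0],[0,0,0],[0,0,0],[0,0,0],[0,0,0],[0,0,0],[0,0,0],[0,0,0],[0,0,0],[0,0,0]], dr=[[0,0,0],[0,0,0],[0,0,0],[0,0,0],[0,0,0],[0,0,0],[0,0,0],[0,0,0],[0,0,0],[0,0,0]], hand=-1)

```text
t: 5.2
ee_pos: [471.7, 210.9, 51.7]
orientation: [-3.123, 0.334, -0.001]
ft_force: [-0.0, 0.4, 0.2]
width: 11.5
```

```bash
python3 s.py
```

```text
5.2 [471.7  210.86  51.7 ] F [-0.   0.4  0.2] M [-0.05 -0.03 -0.03] w 11.5 xyaw -12.2 z [ 8.e-04  3.e-04 -1.e+00] q [ 0.4   0.54  1.96 -0.    0.64  0.61] qv 0.0025
```

Request:
jog_arm(travel=[[0,0,0],[0,0,0],[0,0,0.01],[0,0,0.03],[0,0,0.06],[0,0,0.1],[0,0,0.15],[0,0,0.2],[0,0,0.25],[0,0,0.25]], dr=[[0,0,0],[0,0,0],[0,0,0],[0,0,0],[0,0,0],[0,0,0],[0,0,0],[0,0,0],[0,0,0],[0,0,0]])

```text
t: 6.2
ee_pos: [473.5, 211.7, 155.0]
orientation: [-3.121, 0.333, -0.009]
ft_force: [1.1, 0.7, -0.3]
width: 9.8
```

```bash
python3 s.py
```

```text
6.2 [473.54 211.65 155.  ] F [ 1.1  0.7 -0.3] M [-0.04 -0.04 -0.  ] w 9.8 xyaw -12.2 z [ 0.0063  0.0026 -1.    ] q [0.4  0.36 1.92 0.   0.85 0.61] qv 0.0468
```

Request:
jog_arm(travel=[[0.01,-0.1,0],[0.02,-0.22,0],[0.03,-0.34,0],[0.035,-0.46,0],[0.037,-0.58,0],[0.037,-0.7,0],[0.037,-0.8,0],[0.037,-0.88,0],[0.037,-0.93,0],[0.037,-0.955,0]], dr=[[0,0,0.02],[0,0,0.04],[0,0,0.06],[0,0,0.08],[0,0,0.1],[0,0,0.12],[0,0,0.14],[0,0,0.16],[0,0,0.16],[0,0,0.16]])

```text
t: 7.2
ee_pos: [487.9, -172.0, 154.6]
orientation: [-3.137, -0.057, -0.008]
ft_force: [0.1, 1.0, -1.0]
width: 9.7
```

Request:
jog_arm(travel=[[0,0,0],[0,0,0],[0,0,0],[0,0,0],[0,0,0],[0,0,0],[0,0,0],[0,0,0],[0,0,0],[0,0,0]], dr=[[0,0,0],[0,0,0],[0,0,0],[0,0,0],[0,0,0],[0,0,0],[0,0,0],[0,0,0],[0,0,0],[0,0,0]])

```text
t: 8.2
ee_pos: [487.9, -172.0, 154.6]
orientation: [-3.137, -0.057, -0.008]
ft_force: [-0.0, -0.4, -0.3]
width: 9.9
```

```bash
python3 s.py
python3 - <<'E'
from h import *
p,W,d=grab("scene"); q,_,_=grab("top")
r=lambda a,s:cv2.resize(a,s,interpolation=cv2.INTER_CUBIC)
save(np.hstack([r(p[80:260,110:270],(400,450)),r(q[160:320,290:430],(400,457))[:450]]),"above")
E
```

```text
8.2 [ 487.9  -172.02  154.57] F [-0.  -0.4 -0.3] M [-0.05 -0.09  0.02] w 9.9 xyaw 2.08 z [ 0.0051  0.0041 -1.    ] q [-0.37  0.36  1.92  0.01  0.86 -0.41] qv 0.0021
```

View pics/above.png

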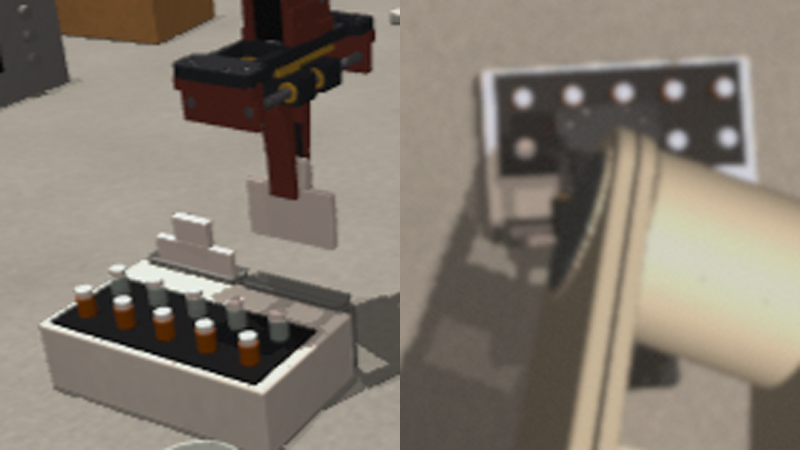

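The holder hangs above the empty bay (crop (295,215)) with the fitted one at (195,245). I'll measure their relative position from the same depth image.

```bash
cat > rel.py <<'E'
from h import *
import sys
d=np.load("scene.npz"); W=d["W"]; p=d["rgb"].astype(int); zf=float(sys.argv[1]) # foot z
a=np.radians(2.2); O=np.array([488.6,-170.8])
X=W[...,:2]-O; bx=X@[np.cos(a),np.sin(a)]; by=X@[-np.sin(a),np.cos(a)]; z=W[...,2]
sat=p.max(-1)-p.min(-1); ok=(sat<35)&(abs(bx)<14)
def rep(n,m):
    k=m.astype(np.uint8); k=cv2.erode(k,np.ones((3,3)))>0
    A=np.c_[by[k],z[k],np.ones(k.sum())]; c=np.linalg.lstsq(A,bx[k],rcond=None)[0]
    print(n,m.sum(),"bx med",np.median(bx[k]).round(2),"yawslope deg",np.degrees(-c[0]).round(2),"lean deg",np.degrees(c[1]).round(2),"by 1/99%",np.percentile(by[m],[1,99]).round(1),"z 1/99",np.percentile(z[m],[1,99]).round(1))
rep("held plate",ok&(abs(by)<55)&(z>zf-6)&(z<zf+44))
rep("held lower",ok&(abs(by)<55)&(z>zf-6)&(z<zf+30))
rep("fitted plate",ok&(abs(by+104)<50)&(z>73)&(z<88))
rep("fitted tab",ok&(abs(by+104)<25)&(z>93)&(z<114))
E
python3 rel.py 113
```

```text
held plate 652 bx med 4.26 yawslope deg 0.04 lean deg 0.27 by 1/99% [-41.   38.4] z 1/99 [114.4 156.6]
held lower 454 bx med 4.26 yawslope deg 0.04 lean deg 1.09 by 1/99% [-40.8  38.5] z 1/99 [114.1 142.5]
fitted plate 198 bx med 5.05 yawslope deg 0.02 lean deg 7.41 by 1/99% [-144.7  -65.6] z 1/99 [73.2 87.8]
fitted tab 154 bx med 5.56 yawslope deg -0.06 lean deg -2.25 by 1/99% [-122.7  -87.2] z 1/99 [ 93.3 113.1]
```

Request:
jog_arm(travel=[[0.0015,0.001,-0.02],[0.0015,0.001,-0.045],[0.0015,0.001,-0.07],[0.0015,0.001,-0.09],[0.0015,0.001,-0.1],[0.0015,0.001,-0.107],[0.0015,0.001,-0.113],[0.0015,0.001,-0.119],[0.0015,0.001,-0.125],[0.0015,0.001,-0.13]], dr=[[-0.0026,0.003,0.001],[-0.0026,0.003,0.001],[-0.0026,0.003,0.001],[-0.0026,0.003,0.001],[-0.0026,0.003,0.001],[-0.0026,0.003,0.001],[-0.0026,0.003,0.001],[-0.0026,0.003,0.001],[-0.0026,0.003,0.001],[-0.0026,0.003,0.001]])

```text
t: 9.3
ee_pos: [488.6, -171.7, 102.6]
orientation: [3.141, 0.059, 0.001]
ft_force: [0.5, -0.2, -0.5]
width: 9.9
```

```bash
python3 s.py;  python3 - <<'E'
from h import *
p,W,d=grab("scene")
save(cv2.resize(p[90:250,110:270],(600,600),interpolation=cv2.INTER_CUBIC),"entry")
E
python3 s.py; python3 rel.py 75
```

```text
9.3 [ 488.63 -171.69  102.58] F [ 0.5 -0.2 -0.5] M [-0.01 -0.14 -0.  ] w 9.9 xyaw 2.16 z [ 7.e-04 -1.e-04 -1.e+00] q [-0.36  0.45  1.94  0.    0.75 -0.4 ] qv 0.0399
9.35 [ 488.49 -171.63  102.32] F [ 0.3  1.  -0.9] M [-0.02 -0.21 -0.05] w 9.9 xyaw 2.17 z [ 5.e-04  0.e+00 -1.e+00] q [-0.36  0.45  1.94  0.    0.75 -0.4 ] qv 0.0049
held plate 599 bx med 4.98 yawslope deg 0.09 lean deg -0.03 by 1/99% [-40.9  39.1] z 1/99 [ 69.1 116.6]
held lower 501 bx med 5.0 yawslope deg 0.06 lean deg 0.68 by 1/99% [-41.2  39.1] z 1/99 [ 69.1 104.4]
fitted plate 197 bx med 4.89 yawslope deg -0.09 lean deg 6.23 by 1/99% [-145.9  -65.5] z 1/99 [73.2 87.9]
fitted tab 153 bx med 5.56 yawslope deg 1.69 lean deg -1.21 by 1/99% [-122.6  -87. ] z 1/99 [ 93.7 113.2]
```

View pics/entry.png

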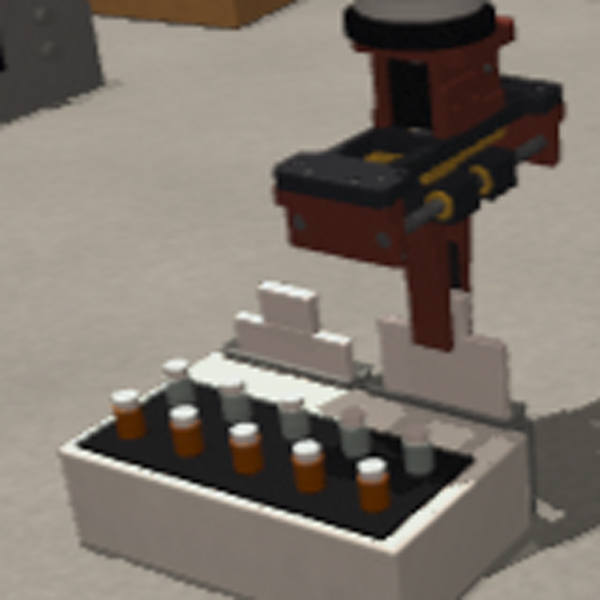

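The foot is in the mouth (image (455,400)) with no contact force, and x matches the fitted holder to 0.1 mm. I'll lower it slowly to the bar.

Request:
jog_arm(travel=[[0,0,-0.004],[0,0,-0.008],[0,0,-0.012],[0,0,-0.016],[0,0,-0.02],[0,0,-0.024],[0,0,-0.028],[0,0,-0.032],[0,0,-0.034],[0,0,-0.034]], dr=[[0,0,0],[0,0,0],[0,0,0],[0,0,0],[0,0,0],[0,0,0],[0,0,0],[0,0,0],[0,0,0],[0,0,0]])

```text
t: 10.35
ee_pos: [488.6, -171.6, 88.9]
orientation: [-3.141, -0.059, -0.001]
ft_force: [-0.4, -0.1, 3.3]
width: 10.1
```

```bash
python3 s.py
```

```text
10.35 [ 488.61 -171.64   88.85] F [-0.4 -0.1  3.3] M [ 0.03 -0.07 -0.02] w 10.1 xyaw 2.16 z [ 6.e-04  0.e+00 -1.e+00] q [-0.36  0.47  1.95  0.    0.72 -0.4 ] qv 0.0042
```

Request:
jog_arm(travel=[[0,0,-0.002],[0,0,-0.004],[0,0,-0.006],[0,0,-0.008],[0,0,-0.01],[0,0,-0.012],[0,0,-0.014],[0,0,-0.016],[0,0,-0.017],[0,0,-0.017]], dr=[[0,0,0],[0,0,0],[0,0,0],[0,0,0],[0,0,0],[0,0,0],[0,0,0],[0,0,0],[0,0,0],[0,0,0]])

```text
t: 11.35
ee_pos: [488.7, -171.6, 82.4]
orientation: [3.141, 0.059, 0.001]
ft_force: [-1.0, 1.5, 8.8]
width: 9.8
```

```bash
python3 s.py
```

```text
11.35 [ 488.66 -171.65   82.4 ] F [-1.   1.5  8.8] M [0.17 0.29 0.01] w 9.8 xyaw 2.17 z [ 8.e-04 -0.e+00 -1.e+00] q [-0.36  0.48  1.95  0.    0.71 -0.4 ] qv 0.0009
```

Request:
jog_arm(travel=[[0,0,-0.0005],[0,0,-0.001],[0,0,-0.0015],[0,0,-0.002],[0,0,-0.0025],[0,0,-0.003],[0,0,-0.0035],[0,0,-0.004],[0,0,-0.004],[0,0,-0.004]], dr=[[0,0,0],[0,0,0],[0,0,0],[0,0,0],[0,0,0],[0,0,0],[0,0,0],[0,0,0],[0,0,0],[0,0,0]])

```text
t: 12.35
ee_pos: [488.7, -171.7, 81.6]
orientation: [3.141, 0.059, 0.002]
ft_force: [-2.6, 1.8, 13.6]
width: 9.7
```

```bash
python3 s.py
```

```text
12.35 [ 488.74 -171.69   81.64] F [-2.6  1.8 13.6] M [ 0.27  0.56 -0.01] w 9.7 xyaw 2.17 z [ 1.e-03 -2.e-04 -1.e+00] q [-0.36  0.48  1.95  0.    0.7  -0.4 ] qv 0.0014
```

13.6 N is above the 10 N stop force, and travel has stalled at the expected home height (TCP about 81.7). Last visual check.

Request:
jog_arm(travel=[[0,0,-0.001],[0,0,-0.001],[0,0,-0.001],[0,0,-0.001],[0,0,-0.001],[0,0,-0.001],[0,0,-0.001],[0,0,-0.001],[0,0,-0.001],[0,0,-0.001]], dr=[[0,0,0],[0,0,0],[0,0,0],[0,0,0],[0,0,0],[0,0,0],[0,0,0],[0,0,0],[0,0,0],[0,0,0]])

```text
t: 13.35
ee_pos: [488.7, -171.7, 81.7]
orientation: [3.141, 0.059, 0.002]
ft_force: [-1.9, 0.2, 9.6]
width: 10.1
```

```bash
python3 - <<'E'
from h import *
p,W,d=grab("scene")
save(cv2.resize(p[100:250,120:270],(600,600),interpolation=cv2.INTER_CUBIC),"home")
E
python3 s.py
python3 - <<'E'
from h import *
d=np.load("scene.npz"); W=d["W"]; p=d["rgb"].astype(int)
a=np.radians(2.2); X=W[...,:2]-[488.6,-170.8]; bx=X@[np.cos(a),np.sin(a)]; by=X@[-np.sin(a),np.cos(a)]; z=W[...,2]
ok=(p.max(-1)-p.min(-1)<35)&(abs(bx)<14)&(z>73)
for n,c in(("held",-1),("fitted",-105)):
    m=ok&(abs(by-c)<46)&(abs(by-c)>21); b=ok&(abs(by-c)<46)&(z<88)
    print(n,"plate top z",np.percentile(z[m],[95,99]).round(1),"bx",np.median(bx[b]).round(2),"by",np.percentile(by[b],[1,99]).round(1))
E
```

```text
13.4 [ 488.71 -171.67   81.67] F [-2.1  1.2  8.9] M [0.22 0.37 0.  ] w 9.3 xyaw 2.17 z [ 1.e-03 -2.e-04 -1.e+00] q [-0.36  0.48  1.95  0.    0.7  -0.4 ] qv 0.0006
held plate top z [349.6 405.9] bx 5.02 by [-39.4  38.6]
fitted plate top z [362.6 426.9] bx 4.95 by [-144.6  -65.7]
```

View pics/home.png

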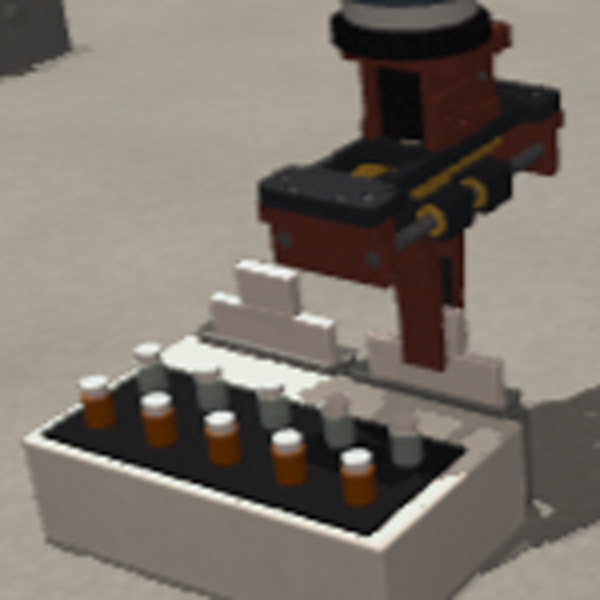

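It is seated level with the fitted holder (plate tops at (435,360) and (270,330)), but re-basing the pose relaxed the push to about 9 N. I'll add some push and re-check the height.

Request:
jog_arm(travel=[[0,0,-0.001],[0,0,-0.0015],[0,0,-0.002],[0,0,-0.0025],[0,0,-0.003],[0,0,-0.003],[0,0,-0.003],[0,0,-0.003],[0,0,-0.003],[0,0,-0.003]], dr=[[0,0,0],[0,0,0],[0,0,0],[0,0,0],[0,0,0],[0,0,0],[0,0,0],[0,0,0],[0,0,0],[0,0,0]])

```text
t: 14.4
ee_pos: [488.8, -171.7, 81.6]
orientation: [3.141, 0.06, 0.002]
ft_force: [-3.6, 1.2, 17.7]
width: 10.3
```

```bash
python3 s.py
python3 - <<'E'
from h import *
p,W,_=grab("scene"); p=p.astype(int)
a=np.radians(2.2); X=W[...,:2]-[488.6,-170.8]; bx=X@[np.cos(a),np.sin(a)]; by=X@[-np.sin(a),np.cos(a)]; z=W[...,2]
ok=(p.max(-1)-p.min(-1)<35)&(abs(bx)<14)&(z>73)&(z<100)
for n,c in(("held",-1),("fitted",-105)):
    m=ok&(abs(by-c)<38)&(abs(by-c)>22); print(n,"plate top z",np.percentile(z[m],[90,95,99]).round(1))
E
python3 s.py
```

```text
14.4 [ 488.78 -171.71   81.61] F [-3.6  1.2 17.7] M [ 0.31  0.74 -0.01] w 10.3 xyaw 2.17 z [ 1.2e-03 -3.0e-04 -1.0e+00] q [-0.36  0.48  1.95  0.    0.7  -0.4 ] qv 0.0018
held plate top z [88.2 88.6 89. ]
fitted plate top z [88.3 88.5 89.3]
14.45 [ 488.79 -171.7    81.61] F [-3.3  2.8 18.1] M [ 0.33  0.72 -0.04] w 9.7 xyaw 2.17 z [ 1.2e-03 -3.0e-04 -1.0e+00] q [-0.36  0.48  1.95  0.    0.7  -0.4 ] qv 0.0022
```

The plate tops match (88.6 against 88.5 mm), the push is steady at 18 N and the arm is at rest, so I'm handing in.

```bash
python3 -c "
from workcell import ticket; print(ticket.close_job())"; python3 s.py
```

```text
the job is handed in; nothing more can be done
None
the job is handed in; nothing more can be done
```

I took the loose white label holder out of its stand by the tab and pushed it down behind the lip of the empty bay. I handed the job in at about 14.5 s, still holding the holder pressed down. It was never turned back to front, so its card still faces the robot. No verdict was reported.

**Last checks before handing in:**
- **Height:** the holder's plate top matches the fitted one, 88.6 mm against 88.5 mm. The gripper sits at the height expected with the bar fully down (TCP 81.6 mm, expected about 81.7 mm).
- **Push:** about 18 N down, steady with the arm at rest. The bar reaches its stop at about 10 N, and the ramming limit is 45 N. The bar's travel itself was not read directly.
- **Position:** front to back it matches the fitted holder within about 0.1 mm. Along the slot, the measurements put it within about 1 mm of centre. Yaw is 2.2°, matching the bay.

**Disagreed or not checked:**
- **Push dropped once:** it fell to about 9 N when a move call started again from the measured pose, so I pushed harder and re-checked.
- **Faulty height check:** one plate-height measurement gave nonsense because a height limit was missing. I fixed it and repeated it.
- **Bottle, beaker and screwdriver:** I did not measure their positions again, but the arm's path stayed clear of all three.

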